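# Fit the charged battery pack in the bench meter

### The arm

A 6-joint arm with a two-finger parallel gripper is mounted at the origin on a cart in front of the work surface, level with it; the furniture and walls round the work are solid. World frame = base frame: x ahead of the robot, y to its left, z up, the work surface at z = 0. Lengths are in m, angles in rad, forces in N, time in s.
With the tool pointing down it reaches from about 0.35 to 0.85 m from the base axis. Payload 8.1 kg.
Tool frame: the origin (TCP) lies on the mounting face of the last link; the fingertips stand 186 mm ahead of it and the grasp point (between the pads) lies 167 mm ahead of it (robot.finger_overhang is the distance from the TCP to the fingertips, in m); z points along the fingers, y is the line along which they close (so a half turn about z gives the same grasp; the last joint's range is limited). The gripper opens to 93 mm and grips with 3 to 60 N. Pads are 15 mm wide; open, the fingers measure 128 mm over their backs; the gripper's body (75 mm by 188 mm) begins 65 mm behind the grasp point.
Start: joints at [-1.236, 0.13, 1.488, -0, 1.523, -0.085], TCP at [0.245, -0.548, 0.405] pointing down, gripper open.
Joint ranges: [-2.96, 2.96], [-0.89, 2.26], [0.02, 2.5], [-1.34, 4.48], [0, 2.73], [-2.66, 2.66]. Speed limits (rad/s): [2.39, 2.39, 2.79, 3.14, 3.14, 3.14].

### API

Orientations are given as a rotation vector (axis times angle).
In Python, from plant import readout, read_camera, get_calibration, job, robot gives the robot as it stands.
- The arm moves only by the shell command python3 -m handwheel 'ROWS' [FORCE]. ROWS is JSON, a list of rows, each a list of 5 numbers: the shift along the world's x, y, z in cm, then the turn about the world's z in rad, then the closure, from 0 (fully open) to 1 (shut). In form: [[tx, ty, tz, spin, gripper], ...]. A call has 1 to 10 rows; each row shifts and turns the commanded pose from where the row before left it; what a row does not reach is not made up. A row lasts 1/8 s, in which the tool goes at most 62.5 mm and 10.7 degrees, less where a joint would pass 70% of its speed; a pose out of reach is approached as far as the arm can. A call is refused whole if a number of a shift passes 6.25 or a number of a turn 0.188, either way. A call with a gripper value outside its range is refused whole. The fingers move at their own pace and stop on an object; FORCE is the grip in N (left out, the last holds). Time passes only in rows, so rows that do not move let the fingers close. It gives the time, the measured TCP pose, the force, the opening and the grip force at its end, in the units of the state.
- readout.read_state(): the state, without advancing time (a new reading comes with each control period).
- read_camera(name): name is "scene" or "top" or "wrist"; returns the picture (480x640x3 uint8, red, green, blue); there is no depth.
- get_calibration(name): a dict with "fovy" (degrees; the focal length in pixels is half the picture's height over the tangent of half this angle, whatever the lens; pixels are square), "cx", "cy" (the principal point, pixels), "dist_coeffs" ([k1, k2, p1, p2, k3] as OpenCV has them; the pictures are not rectified), "pose" (4x4, takes a point from camera to world coordinates). Camera axes: x right, y down, z forward; pixel columns grow to the right and rows downward; lengths in m; the calibration is good to about 2 mm. A picture is of the moment at which its call begins: read the wrist's pose just before it. get_calibration takes no time and is no camera call; for the wrist camera it gives the pose at the moment of the call.
- job.close_job(): hands the job in; it is judged then, once.
The state is a dict: "t": time; "q": joint angles; "dq": joint speeds; "joint_torque": joint torques, N m; "tool_pos": TCP position; "orientation": TCP orientation; "force": force on the tool from outside, world axes, zero at the start; "wrist_torque": the same for the moment, N m; "opening": finger opening in m; "gripper_force": force on a finger pad.
Only numpy, scipy, OpenCV 4.12 (cv2) and the standard library are available. Lean on these libraries where they do the work, as an engineer would, in place of code of your own. Each camera call takes 0.05 s, during which the arm holds its last target. There are 200 camera calls.

### The job

The portable meter is lying face down with its battery bay empty. Take the fully charged pack (four green bars on its gauge) out of the charger and fit it in the bay: slide its contact end in under the lip against the sprung contacts, then press the other end down until the orange latch snaps over it and holds it fully home. Leave the pack that is still charging (one red bar) in its pocket, and knock nothing over.

Things in the scene. Friction and masses are not known exactly. Their poses are not given: they have to be found in the camera images.
- pack_full: blue battery pack, four green bars and a green stripe on top, 60 (x) x 38 (y) x 20 (z) mm, 60 to 130 g. Origin: centre of its underside; +x to the contact end, z up. 20 mm high only from x = -24 to +21; the contact end (x = +21 to +30) is a tongue 10 mm high with gold pads, the other end (x = -24 to -30) a ledge 11 mm high that the latch catches
- pack_flat: the same pack, still charging: one red bar, three dark bars and a red stripe on top; same size and axes. Stays in its pocket. The bench between the charger and the meter is clear, with room to put a pack down
- charger: white two-pocket charger, 142 (x) x 112 (y) x 36 (z) mm, fixed. Origin: centre of its underside. Pockets along x, at y = +27 and -27 mm, floor at z = 16 mm; either pack in either pocket, contact ends to +x, tops flush: no reaching the sides. At both ends of a pocket a finger well, 31 mm wide, 33 mm long, floor at z = 6 mm: lift a pack by its two end faces, 60 mm apart
- meter: portable meter lying face down, grey, yellow boot, orange latch, 164 (x) x 86 (y) mm, fixed; up to 48 mm high. Origin: centre of its underside; +x to the head (two steel sockets). The battery bay on top, along x, is a saddle open to both sides, floor at z = 26 mm, from the latch wall at x = -36 to the lip at x = +20 mm; between two guide ribs 5 mm high, 43 mm apart
- bay (a point): on the bay floor, 30 mm from the latch wall (meter x = -6 mm): where the pack's origin is when fully home, pack +x along point +x (to the contact end); axes as the meter
- lip (a point): middle of the lower edge of the lip, 26 mm in +x from the bay point and 12 mm above the bay floor. Under the lip is a pocket 43 mm wide, 11 mm deep in +x, for the pack's tongue; the head above it ends 20 mm over the bay floor. At home the tongue is 4 mm under the lip
- catch (a point): nose of the orange latch, 27 mm in -x from the bay point, 12 mm above the bay floor; 3 mm of it stand over the pack's ledge at home. From here its face slopes up and back, to 22 mm height 6.5 mm behind the nose, its highest point. Since lip and nose are 53 mm apart, a flat pack cannot go in: tilt it about 20 degrees, contact end down
- contact (a joint): sprung contact plate (two brass leaves) under the lip: travel in m; 0 = free (leaves 28.6 mm in +x from the bay point), up to 0.006 pushed in; 1.6 N at first, 4 N at the end; 0.0014 with the pack home. It pushes the pack toward the latch, so hold the pack against it until the ledge end is below the nose
- latch (a joint): orange latch: travel in m, 0 = shut, up to 0.005 when pushed aside, away from the bay. The ledge end pressed down (5 to 15 N on the pack) pushes it aside; it springs back over the ledge
- buffer_bottle: reagent bottle with a blue cap, 56 mm across and 106 mm tall, standing at the back; origin in its underside. Not to be knocked over
- buffer_bottle_b: second reagent bottle with a blue cap, 56 mm across and 106 mm tall; origin in its underside. Not to be knocked over
- beaker: empty glass beaker, 53 mm across and 70 mm tall; origin in its underside. Not to be knocked over

How it is judged:
By the outcome, as a careful person would: the job done as asked, in the order asked, and still so for the second after the job is handed in, with the robot touching nothing.
It also fails if it takes over 51 s, if anything falls off the work surface, if the arm or the gripper's body presses on something with over 40 N, if the wrist force passes 120 N, or if a joint passes its speed limit or range.

## Working session

There is one attempt and no reset: what is moved stays moved. The work goes in short steps, Python scripts to look and compute and a shell command to move; the robot and the scene stay as the last step left them, time stands still between calls to the robot, and variables do not carry over. Pictures are saved under pics/ and viewed, at most 10 in all, crops included, and the job is handed in when it is done.

```bash
mkdir -p pics; cat > h.py <<'E'
import numpy as np,cv2
from plant import readout, read_camera, get_calibration
def K(c,h=480):
    f=h/2/np.tan(np.radians(c["fovy"])/2); return np.array([[f,0,c["cx"]],[0,f,c["cy"]],[0,0,1]])
def ray(c,p):
    n=cv2.undistortPoints(np.array([[p]],float),K(c),np.array(c["dist_coeffs"],float))[0,0]
    T=np.array(c["pose"]); return T[:3,3],T[:3,:3]@np.array([n[0],n[1],1])
def onz(c,p,z):
    o,d=ray(c,p); return o+d*(z-o[2])/d[2]
def proj(c,P):
    T=np.linalg.inv(np.array(c["pose"])); r=cv2.Rodrigues(T[:3,:3])[0]
    return cv2.projectPoints(np.array(P,float).reshape(-1,3),r,T[:3,3],K(c),np.array(c["dist_coeffs"],float))[0][:,0]
E
python3 - <<'E'
from h import *
for n in("top","scene"):
    cv2.imwrite(f"pics/{n}0.png",read_camera(n)[:,:,::-1]); c=get_calibration(n); print(n,c)
s=readout.read_state();print(s)
E
```

```text
top {'fovy': 42.15498148886845, 'cx': 327.3758325809344, 'cy': 236.13559320878994, 'dist_coeffs': array([0.013681, 0.      , 0.      , 0.      , 0.      ]), 'pose': array([[ 0.01224106, -0.99015227,  0.13945836,  0.35035754],
       [-0.99986815, -0.01063258,  0.01227305, -0.01711169],
       [-0.01066938, -0.13959021, -0.99015188,  1.6340183 ],
       [ 0.        ,  0.        ,  0.        ,  1.        ]])}
scene {'fovy': 57.745269279809214, 'cx': 329.02345445875056, 'cy': 238.42039266810636, 'dist_coeffs': array([0.00634214, 0.        , 0.        , 0.        , 0.        ]), 'pose': array([[-0.70449314, -0.52412024,  0.47852626,  0.03277737],
       [-0.70957513,  0.50698473, -0.48935633,  0.55391267],
       [ 0.01387605, -0.68429852, -0.72906995,  0.89643301],
       [ 0.        ,  0.        ,  0.        ,  1.        ]])}
{'t': 0.1, 'q': array([-1.23638350e+00,  1.31103784e-01,  1.48915007e+00,  3.08343392e-05,
        1.52300024e+00, -8.54118868e-02]), 'dq': array([ 0.00099592, -0.00141395, -0.00126286,  0.0012434 , -0.00112497,
        0.00013763]), 'joint_torque': array([ 1.15934556e-03, -5.61339068e+01, -4.93095660e+01,  7.69975735e-02,
        2.90798326e-02, -7.21316246e-05]), 'tool_pos': array([ 0.24451421, -0.54769963,  0.40379241]), 'orientation': array([-3.07101646e+00, -6.54280174e-01,  2.75933225e-04]), 'force': array([0.52003915, 0.46779361, 0.02855302]), 'wrist_torque': array([0.03689934, 0.03625347, 0.00650445]), 'gripper_force': 0.0, 'opening': 0.09308095608546428}
```

View pics/top0.png

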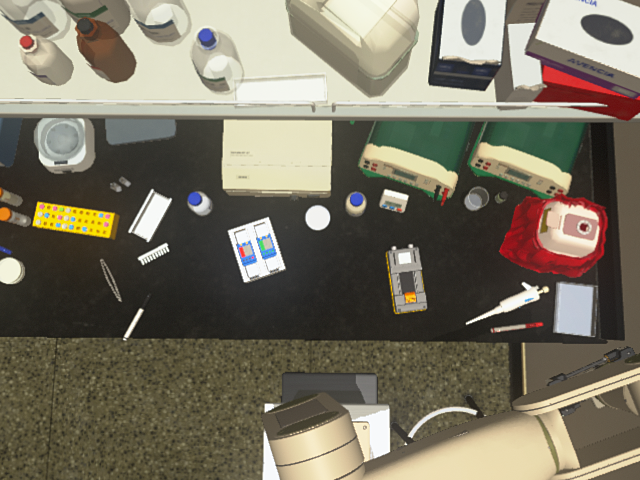

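View pics/scene0.png

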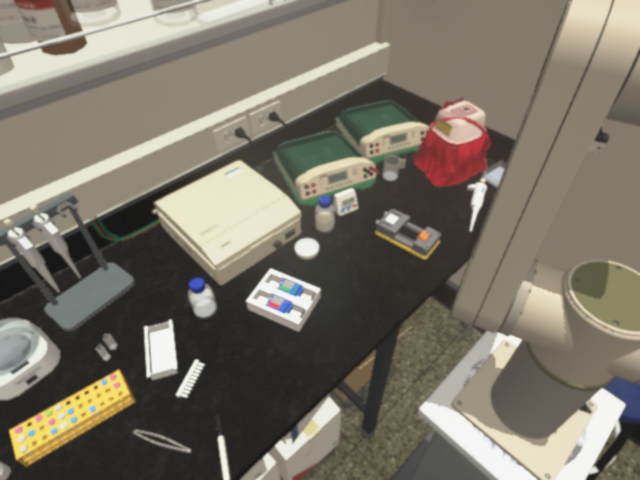

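The top view shows the charger at about (256,249). The green-bar pack is in its right pocket (265,243) and the red one in its left (245,250). The meter is at (406,279), with its head and sockets at the top of the picture and the orange latch at the bottom (410,297). I'll zoom in and measure roughly.

```bash
python3 - <<'E'
from h import *
im=cv2.imread("pics/top0.png"); c=get_calibration("top")
a=cv2.resize(im[210:290,215:295],(400,400),interpolation=cv2.INTER_CUBIC);b=cv2.resize(im[235:320,365:450],(400,400),interpolation=cv2.INTER_CUBIC)
cv2.imwrite("pics/crop0.png",np.hstack([a,b]))
for n,p,z in(("charger",(256.5,249),.036),("pack",(265,243),.036),("meter",(406,279),.045),("bottleA",(199,199),.106),("bottleB",(356,198),.106),("beak",(477,198),.07)): print(n,onz(c,p,z).round(3))
print(get_calibration("wrist"))
# hsv mask for charger (white, low sat)
h=cv2.cvtColor(im,cv2.COLOR_BGR2HSV); m=np.zeros(im.shape[:2],np.uint8)
m[212:288,222:292]=(h[212:288,222:292,2]>110)*255
k=max(cv2.findContours(m,0,2)[0],key=cv2.contourArea); r=cv2.minAreaRect(k)
B=[onz(c,p,.036) for p in cv2.boxPoints(r)];print(r,np.round(B,3),np.linalg.norm(B[0]-B[1]),np.linalg.norm(B[1]-B[2]))
E
```

```text
charger [0.54  0.186 0.036]
pack [0.556 0.164 0.036]
meter [ 0.466 -0.199  0.045]
bottleA [0.656 0.324 0.106]
bottleB [ 0.663 -0.069  0.106]
beak [ 0.673 -0.378  0.07 ]
{'fovy': 65.32205737804539, 'cx': 318.7888531270981, 'cy': 239.84710016678463, 'dist_coeffs': array([-0.05317848,  0.        ,  0.        ,  0.        ,  0.        ]), 'pose': array([[ 0.40746591, -0.88078645, -0.24121932,  0.31054871],
       [-0.91321635, -0.39378063, -0.10475069, -0.51789551],
       [-0.00272451,  0.26296776, -0.96480078,  0.38384371],
       [ 0.        ,  0.        ,  0.        ,  1.        ]])}
((256.1000061035156, 249.800048828125), (55.97230911254883, 44.588111877441406), 71.56504821777344) [[0.588 0.266 0.036]
 [0.626 0.157 0.036]
 [0.488 0.108 0.036]
 [0.451 0.216 0.036]] 0.11559817900191158 0.1466309949148159
```

View pics/crop0.png

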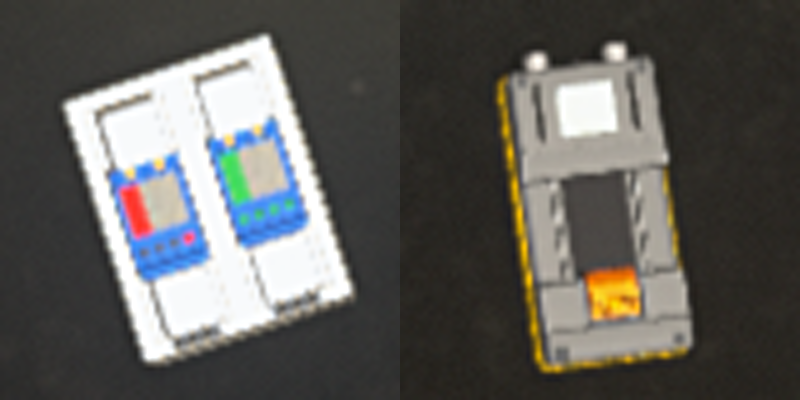

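The crop shows gold contacts at the top end of both packs, so charger +x points to image up at a yaw of about 19°. The meter's head is also up, with a yaw of about 8°. Next I'll move toward the charger and take a wrist picture of the meter on the way.

```bash
python3 -m handwheel '[[2.4,5.45,0,0.115,0.15],[2.4,5.45,0,0.115,0.15],[2.4,5.45,0,0.115,0.15],[2.4,5.45,0,0.115,0.15],[2.4,5.45,0,0.115,0.15],[2.4,5.45,0,0.115,0.15],[0,0,0,0,0.15],[0,0,0,0,0.15]]' 20
python3 - <<'E'
from h import *
import pickle
c=get_calibration("wrist");im=read_camera("wrist")[:,:,::-1].copy();cv2.imwrite("pics/wm.png",im);pickle.dump(c,open("wm.pkl","wb"))
E
python3 -m handwheel '[[2.4,5.45,0,0.115,0.15],[2.4,5.45,0,0.115,0.15],[2.4,5.45,0,0.115,0.15],[2.4,5.45,0,0.115,0.15],[2.4,5.45,0,0.115,0.15],[2.4,5.45,0,0.115,0.15],[2.4,5.45,0,0.11,0.15],[0,0,0,0,0.15],[0,0,0,0,0.15]]'
python3 - <<'E'
from h import *
import pickle
c=get_calibration("wrist");im=read_camera("wrist")[:,:,::-1].copy();cv2.imwrite("pics/wc.png",im);pickle.dump(c,open("wc.pkl","wb"))
E
```

```text
t: 1.1
tool_pos: [0.3885, -0.221, 0.4046]
orientation: [2.67, 1.655, -0.001]
force: [0.4, -0.2, -0.4]
opening: 0.0791
gripper_force: 0.0
t: 2.28
tool_pos: [0.5571, 0.159, 0.404]
orientation: [-1.818, -2.561, 0.002]
force: [-0.5, 0.0, -0.3]
opening: 0.0789
gripper_force: 0.0
```

View pics/wm.png

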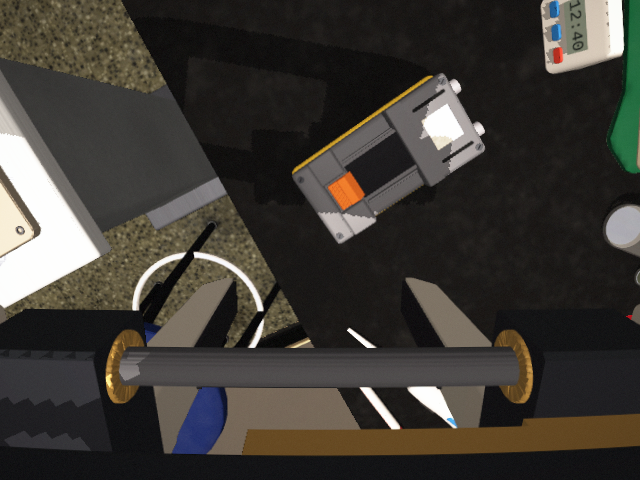

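View pics/wc.png

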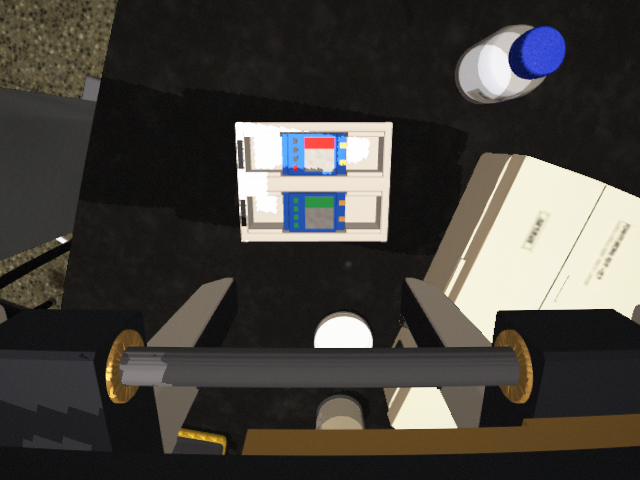

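The wrist charger view shows the charger spanning columns 236–392 and rows 122–241. The full pack (green) is the lower one, around (315,212), with its gold pads on the right. In the wrist meter view, the orange latch is at (346,190), the bay at (378,165) and the sockets at (455,87) and (478,129).

```bash
cat > m.py <<'E'
from h import *
import pickle
def load(n): return cv2.imread(f"pics/{n}.png"),pickle.load(open(f"{n}.pkl","rb"))
def quad(c,m,z,pr=True):
    k=max(cv2.findContours(m.astype(np.uint8),0,2)[0],key=cv2.contourArea); r=cv2.minAreaRect(k); b=cv2.boxPoints(r)
    B=np.array([onz(c,p,z) for p in b]); e=B[1]-B[0],B[2]-B[1]
    print("px",b.round(1).tolist(),"ctr",B.mean(0).round(4),"len",[round(float(np.linalg.norm(v)),4) for v in e],"ang",[round(float(np.degrees(np.arctan2(v[1],v[0]))),1) for v in e]); return B
E
python3 - <<'E'
from m import *
im,c=load("wc"); h=cv2.cvtColor(im,cv2.COLOR_BGR2HSV)
m=((h[...,0]>95)&(h[...,0]<125)&(h[...,1]>100)&(h[...,2]>40)); m[:,:270]=0; m[:,360:]=0
full=m.copy(); full[:186]=0; full[236:]=0; flat=m.copy(); flat[:128]=0; flat[178:]=0
cl=lambda x:cv2.morphologyEx(x.astype(np.uint8),3,np.ones((25,25)))
print("full");quad(c,cl(full),.034);print("flat");quad(c,cl(flat),.034)
g=cv2.cvtColor(im,cv2.COLOR_BGR2GRAY); w=np.zeros(g.shape,np.uint8); w[105:260,215:410]=g[105:260,215:410]>90
print("charger");quad(c,w,.036)
im,c=load("wm"); h=cv2.cvtColor(im,cv2.COLOR_BGR2HSV)
o=((h[...,0]<16)&(h[...,1]>150)&(h[...,2]>120)); o[:,:300]=0;o[:,400:]=0;o[:140]=0;o[230:]=0
print("latch");quad(c,o,.04)
cr=cv2.resize(im[60:260,270:510],(720,600),interpolation=cv2.INTER_CUBIC);cv2.imwrite("pics/wmc.png",cr)
E
```

```text
full
px [[283.0, 192.0], [344.0, 192.0], [344.0, 231.0], [283.0, 231.0]] ctr [0.5496 0.1622 0.034 ] len [0.0572, 0.0377] ang [19.3, -69.7]
flat
px [[281.0, 133.0], [345.0, 133.0], [345.0, 174.0], [281.0, 174.0]] ctr [0.5315 0.2131 0.034 ] len [0.0578, 0.0368] ang [19.2, -69.8]
charger
px [[235.0, 122.0], [392.0, 122.0], [392.0, 241.0], [235.0, 241.0]] ctr [0.5408 0.1876 0.036 ] len [0.1403, 0.1104] ang [19.2, -68.0]
latch
px [[326.3999938964844, 186.10000610351562], [349.20001220703125, 170.8000030517578], [365.70001220703125, 195.5], [342.79998779296875, 210.8000030517578]] ctr [ 0.4216 -0.2089  0.04  ] len [0.0249, 0.0275] ang [7.4, -81.6]
```

View pics/wmc.png

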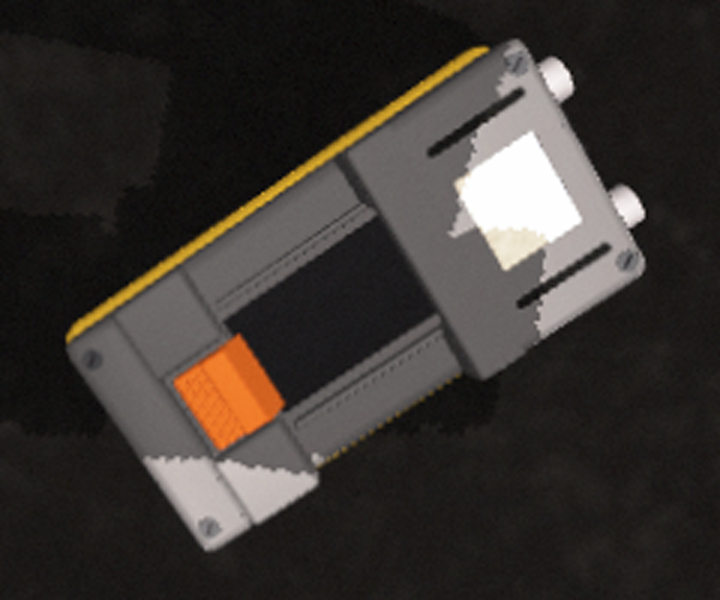

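The crop shows the lip edge running from (345,155) to (480,378), the latch nose edge from (241,336) to (284,403), and the bay's dark floor between them.

```bash
python3 - <<'E'
from m import *
im,c=load("wm")
f=lambda u,v,z:onz(c,(270+(u+.5)/3-.5,60+(v+.5)/3-.5),z)
P={k:f(*v) for k,v in dict(lipL=(345,155,.046),lipR=(480,378,.046),noseL=(241,336,.038),noseR=(284,403,.038),latTopL=(178,379,.048),latTopR=(222,450,.048),headL=(510,40,.046),headR=(643,262,.046),tailL=(68,342,.046),tailR=(212,550,.046)).items()}
for k,v in P.items(): print(k,v.round(4))
a=lambda p,q:round(float(np.degrees(np.arctan2(*(P[q]-P[p])[[1,0]]))),2)
lip=(P["lipL"]+P["lipR"])/2;nose=(P["noseL"]+P["noseR"])/2
d=lip-nose;print("lip",lip,"nose",nose,"d",np.hypot(*d[:2]),np.degrees(np.arctan2(d[1],d[0])))
print("perp",a("lipR","lipL")-90,a("noseR","noseL")-90,a("headR","headL")-90,a("tailR","tailL")-90,"along",a("tailL","headL"),a("tailR","headR"))
print("widths",np.linalg.norm(P["lipL"]-P["lipR"]),np.linalg.norm(P["headL"]-P["tailL"]))
from plant import readout
s=readout.read_state();R=cv2.Rodrigues(s["orientation"])[0];print(s["tool_pos"],"y ang",np.degrees(np.arctan2(R[1,1],R[0,1])),s["q"].round(2))
E
```

```text
lipL [ 0.4812 -0.1604  0.046 ]
lipR [ 0.4918 -0.2372  0.046 ]
noseL [ 0.4325 -0.1948  0.038 ]
noseR [ 0.4357 -0.2193  0.038 ]
latTopL [ 0.4098 -0.1969  0.048 ]
latTopR [ 0.4123 -0.2222  0.048 ]
headL [ 0.5361 -0.1524  0.046 ]
headR [ 0.5488 -0.2268  0.046 ]
tailL [ 0.3852 -0.1726  0.046 ]
tailR [ 0.3958 -0.2499  0.046 ]
lip [ 0.48646033 -0.19883583  0.046     ] nose [ 0.43408055 -0.20708939  0.038     ] d 0.05302605144495652 8.954559825296263
perp 7.849999999999994 7.409999999999997 9.61 7.840000000000003 along 7.62 8.58
widths 0.0775390670510263 0.15232054387822438
[0.55688926 0.15869204 0.40439049] y ang 19.236638270122075 [ 0.19  0.07  1.55 -0.    1.52 -0.15]
```

```bash
python3 -m handwheel '[[-0.7,0.35,-3,0.008,0.15],[0,0,-5,0,0.15],[0,0,-5,0,0.15],[0,0,-4,0,0.15],[0,0,-2,0,0.15],[0,0,0,0,0.15]]' 20
python3 -m handwheel '[[0,0,-1.6,0,0.15],[0,0,0,0,0.15],[0,0,0,0,0.5],[0,0,0,0,0.5],[0,0,0,0,0.5],[0,0,0,0,0.5]]' 25
```

```text
t: 3.08
tool_pos: [0.5492, 0.1629, 0.2139]
orientation: [-1.806, -2.569, 0.003]
force: [-0.1, -0.2, 0.8]
opening: 0.0787
gripper_force: 0.0
t: 3.82
tool_pos: [0.5499, 0.1643, 0.1994]
orientation: [1.804, 2.571, 0.001]
force: [-1.7, 0.3, 4.7]
opening: 0.0596
gripper_force: 25.0
```

```bash
python3 -m handwheel '[[0,0,2,0,0.5],[0,0,3,0,0.5],[0,0,4,0,0.5],[-2.5,-4.1,0,-0.05,0.5],[-2.5,-4.1,0,-0.05,0.5],[-2.5,-4.1,0,-0.05,0.5],[-2.5,-4.1,0,-0.05,0.5],[0,0,-3,0,0.5],[0,0,-3,0,0.5],[0,0,-2.5,0,0.5]]'
python3 -m handwheel '[[0,0,0,0,0.5]]'
python3 - <<'E'
from m import *
s=readout.read_state();R=cv2.Rodrigues(s["orientation"])[0];print(s["tool_pos"],"y ang",np.degrees(np.arctan2(R[1,1],R[0,1])))
cv2.imwrite("pics/sp.png",read_camera("scene")[:,:,::-1])
p=proj(get_calibration("scene"),[.45,0,.02])[0].astype(int);print(p)
im=cv2.imread("pics/sp.png");u,v=p;cv2.imwrite("pics/spc.png",cv2.resize(im[max(0,v-90):v+60,max(0,u-100):u+100],(800,600)))
E
```

```text
t: 5.08
tool_pos: [0.4491, -0.0001, 0.203]
orientation: [-2.053, -2.378, 0.001]
force: [-0.5, 0.0, -1.2]
opening: 0.06
gripper_force: 25.0
t: 5.2
tool_pos: [0.4481, 0.0002, 0.202]
orientation: [-2.05, -2.376, 0.004]
force: [0.1, 0.1, -1.3]
opening: 0.0595
gripper_force: 25.0
[4.48130668e-01 1.90437936e-04 2.02044185e-01] y ang 8.417031973142539
[363 277]
```

View pics/spc.png

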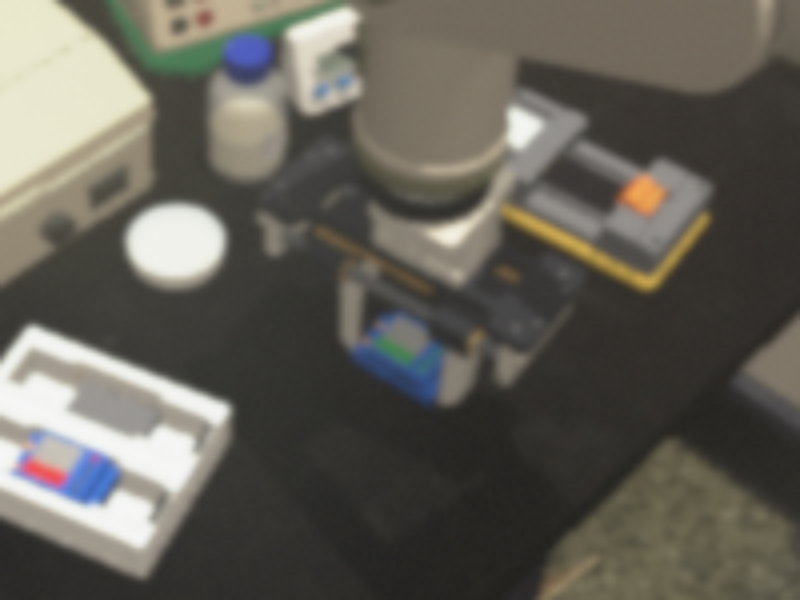

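The pack is held level between the fingers, and the red pack is still in its pocket. I'll set this one down on the bench.

```bash
python3 -m handwheel '[[0,0,-1,0,0.5],[0,0,-0.4,0,0.5],[0,0,0,0,0.5],[0,0,0,0,0.25],[0,0,0,0,0.2]]'
python3 -m handwheel '[[0,0,5,0,0.2],[0,0,5,-0.17,0.2],[0,0,4,-0.175,0.2],[0,0,4,-0.175,0.2],[0,0,2,-0.175,0.2],[0,0,0,-0.175,0.2],[0,0,0,-0.175,0.2],[0,0,0,-0.175,0.2],[0,0,0,-0.175,0.3],[0,0,0,-0.175,0.3]]'
python3 -m handwheel '[[-8,0,0,0,0.3]]' | head -2
python3 -m handwheel '[[-6,0,0,0,0.3],[0,0,0,0,0.3],[0,0,0,0,0.3]]'
python3 - <<'E'
from m import *
s=readout.read_state();R=cv2.Rodrigues(s["orientation"])[0];print(s["tool_pos"],"y ang",np.degrees(np.arctan2(R[1,1],R[0,1])),s["q"].round(2))
c=get_calibration("wrist");im=read_camera("wrist")[:,:,::-1].copy();cv2.imwrite("pics/wp.png",im);pickle.dump(c,open("wp.pkl","wb"))
h=cv2.cvtColor(im,cv2.COLOR_BGR2HSV)
m=((h[...,0]>95)&(h[...,0]<130)&(h[...,1]>100)&(h[...,2]>30))
p=proj(c,[.449,0,.02])[0].astype(int);print(p)
k=np.zeros_like(m);y,x=max(0,p[1]-90),max(0,p[0]-90);k[y:p[1]+90,x:p[0]+90]=m[y:p[1]+90,x:p[0]+90]
quad(c,cv2.morphologyEx(k.astype(np.uint8),3,np.ones((25,25))),.018)
E
```

```text
t: 5.88
tool_pos: [0.4498, 0.0001, 0.1902]
orientation: [2.052, 2.378, 0.001]
force: [0.3, 0.4, 0.4]
opening: 0.0725
gripper_force: 0.0
t: 7.12
tool_pos: [0.4496, 0.0001, 0.39]
orientation: [3.134, 0.223, 0.001]
force: [0.0, 0.3, -0.1]
opening: 0.0652
gripper_force: 0.0
t: 7.5
tool_pos: [0.3897, 0.0001, 0.3906]
orientation: [3.133, 0.232, 0.004]
force: [0.3, -1.4, 0.7]
opening: 0.0651
gripper_force: 0.0
[3.89742949e-01 6.48575597e-05 3.90562892e-01] y ang -81.53688182409739 [-0.13 -0.47  2.05  0.    1.56  1.29]
[328 154]
px [[311.0, 121.0], [353.0, 121.0], [353.0, 186.0], [311.0, 186.0]] ctr [ 0.4498 -0.003   0.018 ] len [0.038, 0.0588] ang [-81.5, -170.3]out of range; nothing moved
```

View pics/wp.png

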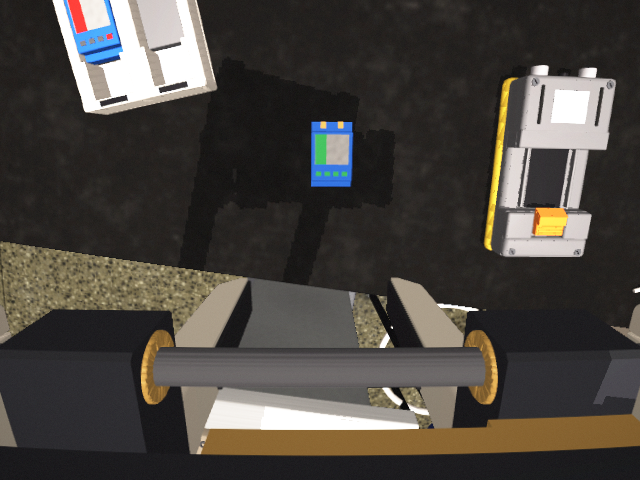

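The pack lies flat on the bench around (332,154) with its contacts facing forward, and it is parallel to the meter. I'll regrip it by the sides, about 6 mm toward the contact end.

```bash
python3 -m handwheel '[[3.3,-0.1,-2,0,0.3],[3.3,0,-4,0,0.3],[0,0,-5,0,0.3],[0,0,-5,0,0.3],[0,0,-3.6,0,0.3],[0,0,0,0,0.3],[0,0,0,0,0.8],[0,0,0,0,0.8],[0,0,0,0,0.8],[0,0,0,0,0.8]]' 12
python3 -m handwheel '[[0,0,2,0,0.8],[0,0,3,0,0.8],[0,0,4,0,0.8]]'
python3 - <<'E'
from m import *
s=readout.read_state();R=cv2.Rodrigues(s["orientation"])[0];print(s["tool_pos"],"y ang",np.degrees(np.arctan2(R[1,1],R[0,1])))
E
```

```text
t: 8.8
tool_pos: [0.4564, -0.001, 0.1952]
orientation: [3.132, 0.232, 0.004]
force: [-0.4, -0.0, 6.2]
opening: 0.038
gripper_force: 12.0
t: 9.18
tool_pos: [0.4548, -0.0008, 0.2839]
orientation: [-3.133, -0.232, 0.003]
force: [1.0, 0.3, -0.3]
opening: 0.0379
gripper_force: 12.0
[ 0.45483295 -0.00081326  0.28389729] y ang -81.53618192592845
```

```bash
python3 - <<'E'
from m import *
T=np.array([np.cos(np.radians(8.3)),np.sin(np.radians(8.3))]);N=np.array([-T[1],T[0]]);bay=np.array([.4608,-.203])
for n in("wm","wp"):
    im,c=load(n); h=cv2.cvtColor(im,cv2.COLOR_BGR2HSV); H,W=h.shape[:2]
    q=proj(c,[.4608,-.203,.026])[0]; box=np.zeros((H,W),bool);u,v=q.astype(int);box[max(0,v-70):v+70,u-80:u+80]=1
    o=((h[...,0]<20)&(h[...,1]>140)&(h[...,2]>120)&box).astype(np.uint8)
    o=cv2.morphologyEx(o,2,np.ones((5,5)))
    n_,l,st,ce=cv2.connectedComponentsWithStats(o);i=min(range(1,n_),key=lambda i:-st[i,4]*(abs(ce[i]-q).max()<50))
    ys,xs=np.where(l==i);P=np.array([onz(c,(x,y),.042)[:2] for x,y in zip(xs,ys)])-bay
    print(n,"latch along",(P@T).min().round(4),(P@T).max().round(4),"lat",(P@N).min().round(4),(P@N).max().round(4))
    # dark floor: component around bay point
    d=((h[...,2]<55)&box).astype(np.uint8)
    d=cv2.morphologyEx(d,2,np.ones((3,3)))
    n_,l=cv2.connectedComponents(d,connectivity=4);w=(l==l[v,u])&(d>0)
    ys,xs=np.where(w);P=np.array([onz(c,(x,y),.026)[:2] for x,y in zip(xs,ys)])-bay
    print("floor",w.sum(),np.percentile(P@T,[1,99]).round(4),np.percentile(P@N,[1,50,99]).round(4))
E
```

```text
wm latch along -0.0522 -0.027 lat -0.0137 0.0138
floor 2232 [-0.0259  0.0287] [-0.0173  0.0004  0.0174]
wp latch along -0.0418 -0.0268 lat -0.014 0.0157
floor 1267 [-0.0279  0.0251] [-0.0168 -0.006   0.0117]
```

```bash
python3 -m handwheel '[[-1.4,-5.2,2.6,0,0.8],[-1.4,-5.2,2.6,0,0.8],[-1.4,-5.2,2.7,0,0.8],[-1.4,-5.2,2.7,0,0.8],[0,0,0,0,0.8],[0,0,0,0,0.8]]'
python3 - <<'E'
from m import *
s=readout.read_state();R=cv2.Rodrigues(s["orientation"])[0];print(s["tool_pos"],"y ang",np.degrees(np.arctan2(R[1,1],R[0,1])))
c=get_calibration("wrist");im=read_camera("wrist")[:,:,::-1].copy();cv2.imwrite("pics/w3.png",im);pickle.dump(c,open("w3.pkl","wb"))
u,v=proj(c,[.4608,-.203,.026])[0].astype(int);print(u,v);x,y=u-100,max(0,v-85)
cv2.imwrite("pics/w3c.png",cv2.resize(im[y:y+150,x:x+200],(800,600),interpolation=cv2.INTER_CUBIC));print(x,y)
E
```

```text
t: 9.93
tool_pos: [0.3994, -0.2086, 0.3893]
orientation: [-3.132, -0.23, 0.0]
force: [0.2, 0.4, -2.1]
opening: 0.038
gripper_force: 12.0
[ 0.39938027 -0.20862866  0.38931419] y ang -81.58774144724042
323 150
223 65
```

View pics/w3c.png

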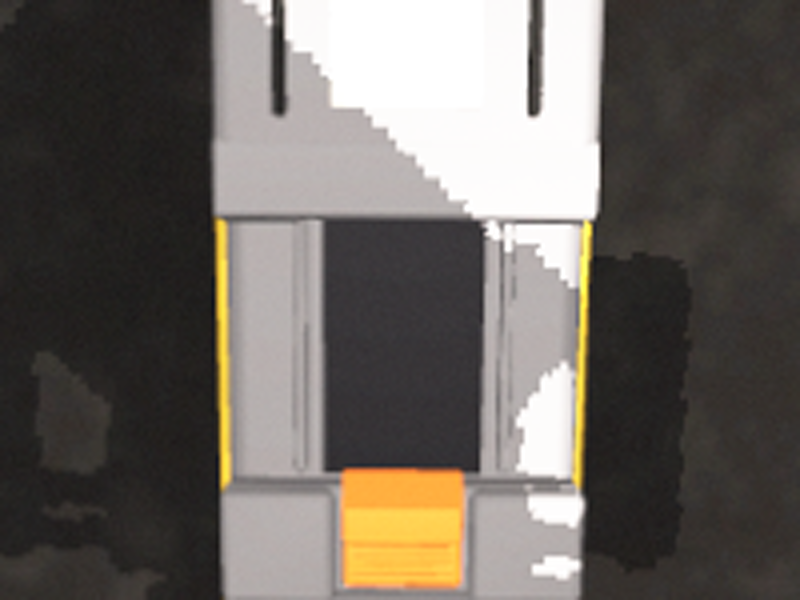

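The crop shows the meter lined up with the camera. The nose edge is at v=468 with u from 341 to 463, the lip at v=218, and the floor spans u 325–481.

```bash
python3 - <<'E'
from m import *
im,c=load("w3"); f=lambda u,v,z:onz(c,(223+(u+.5)/4-.5,65+(v+.5)/4-.5),z)[:2]
lip=f(403,218,.046);nose=f(402,468,.038);fl=f(403,345,.026);d=lip-nose
print(lip,nose,np.hypot(*d),np.degrees(np.arctan2(d[1],d[0])),fl)
yaw=np.radians(8.4);T=np.array([np.cos(yaw),np.sin(yaw)]);N=np.array([-T[1],T[0]])
e=[f(341,468,.038),f(463,468,.038)];print("nose line ang",np.degrees(np.arctan2(*(e[0]-e[1])[::-1]))-90,np.linalg.norm(e[0]-e[1]))
print("floor edges ang",[np.degrees(np.arctan2(*(f(a,225,.026)-f(b,465,.026))[::-1])) for a,b in((324,326),(483,480))])
bay=(lip-.026*T+nose+.027*T)/2; off=np.array([.4564,-.001])-np.array([.4498,-.003]);print("bay",bay,"lat of floor",(fl-bay)@N)
tgt=bay+off-.007*T;s=readout.read_state()["tool_pos"];print("tgt",tgt,"delta cm",(tgt-s[:2])*100)
im,c=load("wp")
for z in(.02,):
  for a in((311,186),(353,186)): print(onz(c,a,.011))
  for a in((311,121),(353,121)): print(onz(c,a,.010))
E
```

```text
[ 0.48648565 -0.19884253] [ 0.43454146 -0.20652533] 0.05250927470469483 8.413326720096341 [ 0.46041205 -0.20296682]
nose line ang 8.426186658397128 0.02687827083549753
floor edges ang [np.float64(8.345714376667141), np.float64(8.55221398803733)]
bay [ 0.46100819 -0.20261089] lat of floor -0.0002650261391067707
tgt [ 0.46068329 -0.20163347] delta cm [6.11697783 0.64093844]
[0.41695619 0.01196861 0.011     ]
[ 0.4229083  -0.02788671  0.011     ]
[0.47631642 0.02051853 0.01      ]
[ 0.48206923 -0.01786711  0.01      ]
```

```bash
python3 -m handwheel '[[3.1,0.35,-2,0,0.8],[3,0.35,-4,0,0.8],[0,0,-4,0,0.8],[0,0,-2.5,0,0.8],[0,0,-1,0,0.8],[0,0,0,0,0.8],[0,0,0,0,0.8]]'
python3 -m handwheel '[[0,0,0,0,0.8]]'
```

```text
t: 10.85
tool_pos: [0.4612, -0.2019, 0.2561]
orientation: [3.132, 0.233, 0.003]
force: [0.8, -0.2, -1.0]
opening: 0.0377
gripper_force: 12.0
t: 10.98
tool_pos: [0.4611, -0.2021, 0.2561]
orientation: [3.132, 0.232, 0.003]
force: [-0.2, -0.7, -0.4]
opening: 0.0381
gripper_force: 12.0
```

Aligned. I'll lower slowly so the ledge catches the latch top and tips the pack.

```bash
python3 -m handwheel '[[0,0,-0.6,0,0.8],[0,0,-0.5,0,0.8],[0,0,-0.2,0,0.8]]'
python3 -m handwheel '[[0,0,-0.2,0,0.8],[0,0,-0.2,0,0.8]]'
python3 -m handwheel '[[0,0,-0.2,0,0.8],[0,0,-0.2,0,0.8]]'
python3 -m handwheel '[[0,0,-0.2,0,0.8],[0,0,-0.2,0,0.8],[0,0,0,0,0.8]]'
python3 - <<'E'
from m import *
im=read_camera("scene")[:,:,::-1];cv2.imwrite("pics/s2.png",im)
u,v=proj(get_calibration("scene"),[.46,-.2,.04])[0].astype(int);print(u,v)
cv2.imwrite("pics/s2c.png",cv2.resize(im[v-48:v+42,u-60:u+60],(800,600),interpolation=cv2.INTER_CUBIC))
E
```

```text
t: 11.35
tool_pos: [0.4607, -0.202, 0.2416]
orientation: [3.133, 0.232, 0.0]
force: [1.2, 0.5, 2.4]
opening: 0.0381
gripper_force: 12.0
t: 11.6
tool_pos: [0.4609, -0.202, 0.238]
orientation: [3.133, 0.232, 0.001]
force: [0.5, -0.0, 2.2]
opening: 0.0383
gripper_force: 12.0
t: 11.85
tool_pos: [0.4607, -0.2019, 0.2338]
orientation: [3.133, 0.232, 0.001]
force: [2.2, 0.4, 2.9]
opening: 0.0377
gripper_force: 12.0
t: 12.22
tool_pos: [0.4605, -0.2019, 0.2295]
orientation: [3.133, 0.232, -0.0]
force: [0.7, 0.1, 1.5]
opening: 0.0376
gripper_force: 12.0
409 231
```

View pics/s2c.png

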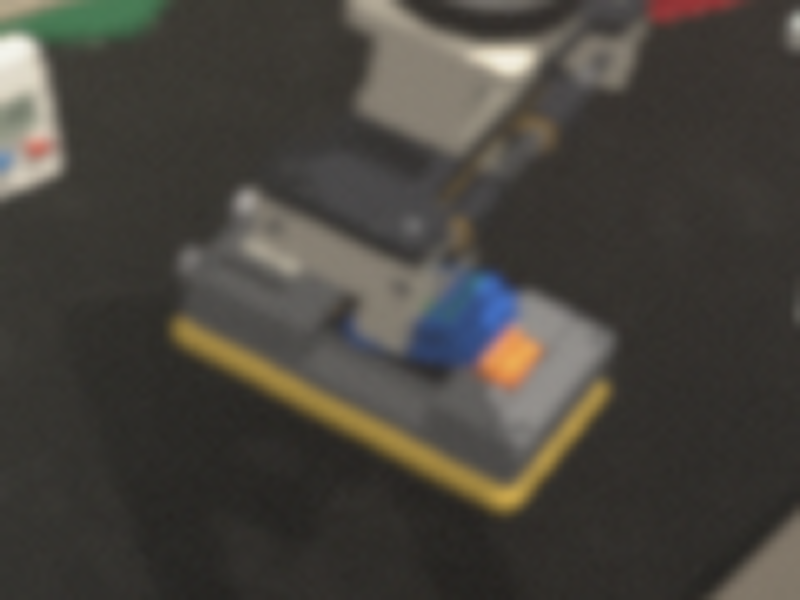

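The scene picture shows the pack tipped: its ledge end is up on the orange latch (510,350) and its contact end is down in front of the lip. Now I'll slide it in under the lip.

```bash
python3 -m handwheel '[[0.2,0.03,-0.05,0,0.8],[0.2,0.03,0,0,0.8],[0.2,0.03,0,0,0.8]]'
python3 -m handwheel '[[0.15,0.02,0,0,0.8],[0,0,0,0,0.8]]'
python3 -m handwheel '[[0.15,0.02,0,0,0.8],[0,0,0,0,0.8]]'
python3 -m handwheel '[[0.1,0.015,0,0,0.8],[0,0,0,0,0.8]]'
```

```text
t: 12.65
tool_pos: [0.4663, -0.2008, 0.2287]
orientation: [-3.132, -0.232, 0.002]
force: [-0.9, -1.1, -1.5]
opening: 0.0379
gripper_force: 12.0
t: 12.9
tool_pos: [0.468, -0.2007, 0.229]
orientation: [-3.133, -0.232, 0.001]
force: [-0.9, 0.9, -1.0]
opening: 0.0379
gripper_force: 12.0
t: 13.15
tool_pos: [0.4696, -0.2006, 0.2292]
orientation: [-3.133, -0.232, 0.0]
force: [-0.5, 0.1, -2.2]
opening: 0.0383
gripper_force: 12.0
t: 13.4
tool_pos: [0.4704, -0.2005, 0.2291]
orientation: [-3.133, -0.232, 0.001]
force: [-1.7, -0.3, -0.3]
opening: 0.038
gripper_force: 12.0
```

```bash
python3 -m handwheel '[[0,0,-0.15,0,0.8],[0,0,0,0,0.8]]' 15
python3 -m handwheel '[[0,0,-0.15,0,0.8],[0,0,0,0,0.8]]'
python3 -m handwheel '[[-0.05,0,-0.1,0,0.8],[0,0,0,0,0.8]]'
```

```text
t: 13.65
tool_pos: [0.4705, -0.2005, 0.2278]
orientation: [3.133, 0.232, -0.0]
force: [-2.1, -0.1, 1.0]
opening: 0.038
gripper_force: 15.0
t: 13.9
tool_pos: [0.4706, -0.2006, 0.2271]
orientation: [3.133, 0.232, -0.0]
force: [-7.6, 0.3, 10.6]
opening: 0.0379
gripper_force: 15.0
t: 14.15
tool_pos: [0.4702, -0.2006, 0.2263]
orientation: [3.133, 0.232, 0.0]
force: [-6.8, 1.8, 11.3]
opening: 0.0375
gripper_force: 15.0
```

```bash
python3 -m handwheel '[[-0.1,-0.015,0,0,0.8],[0,0,0,0,0.8]]'
python3 - <<'E'
from m import *
s=readout.read_state();print(s["force"].round(1),s["tool_pos"].round(4))
im=read_camera("scene")[:,:,::-1]
cv2.imwrite("pics/s3c.png",cv2.resize(im[231-40:231+35,409-40:409+60],(800,600),interpolation=cv2.INTER_CUBIC))
E
```

```text
t: 14.4
tool_pos: [0.4697, -0.2006, 0.2264]
orientation: [3.133, 0.232, 0.003]
force: [-2.3, 2.1, 6.2]
opening: 0.0379
gripper_force: 15.0
[-2.3  2.1  6.2] [ 0.4697 -0.2006  0.2264]
```

View pics/s3c.png

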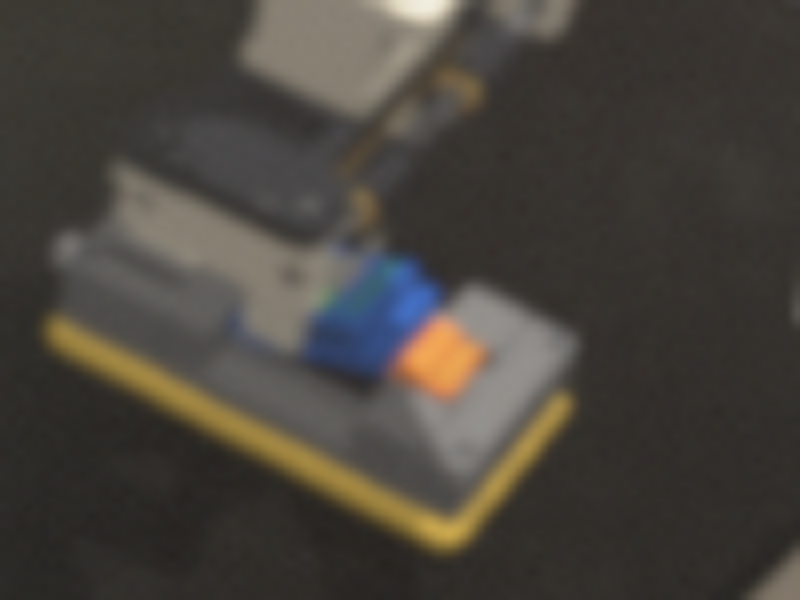

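The pack's tongue is under the lip and its ledge end rests on the latch's sloped face. I've now viewed 11 pictures, one over the limit of 10, so I'll work by force and numbers from here. Next I'll regrip further toward the ledge end.

```bash
python3 -m handwheel '[[0,0,0,0,0.4],[0,0,0,0,0.4],[-1,-0.15,0.25,0,0.4],[-0.9,-0.13,0.25,0,0.4],[0,0,0,0,0.4],[0,0,0,0,0.8],[0,0,0,0,0.8],[0,0,0,0,0.8]]' 30
python3 - <<'E'
from m import *
im=read_camera("top")[:,:,::-1].copy();cv2.imwrite("pics/t3.png",im);c=get_calibration("top")
h=cv2.cvtColor(im,cv2.COLOR_BGR2HSV);T=np.array([.9893,.1461]);N=np.array([-.1461,.9893])
for n,m in(("blue",(h[...,0]>95)&(h[...,0]<130)&(h[...,1]>120)),("orange",(h[...,0]<20)&(h[...,1]>140)&(h[...,2]>120))):
    ys,xs=np.where(m);P=np.array([onz(c,(x,y),.048)[:2] for x,y in zip(xs,ys)])-[.461,-.2026];P=P[np.abs(P).max(1)<.06]
    if len(P):print(n,len(P),(P@T).min(),(P@T).max(),(P@N).min(),(P@N).max())
E
```

```text
t: 15.45
tool_pos: [0.4502, -0.2034, 0.2302]
orientation: [3.133, 0.232, -0.0]
force: [-0.4, 0.2, 1.3]
opening: 0.038
gripper_force: 30.0
orange 21 -0.053246336760409345 -0.04362466307917595 -0.011775883598743327 0.011527500755150813
```

```bash
python3 -m handwheel '[[0.05,0,-0.15,0,0.8],[0,0,0,0,0.8]]' 40|sed -n '2p;4p;5p'
python3 -m handwheel '[[0.03,0,-0.2,0,0.8],[0,0,0,0,0.8]]'|sed -n '2p;4p;5p'
python3 -m handwheel '[[0.03,0,-0.2,0,0.8],[0,0,0,0,0.8]]'|sed -n '2p;4p;5p'
python3 -m handwheel '[[0,0,-0.2,0,0.8],[0,0,0,0,0.8]]'|sed -n '2p;4p;5p'
```

```text
tool_pos: [0.4504, -0.2036, 0.2296]
force: [-8.3, 1.7, 13.9]
opening: 0.0378
tool_pos: [0.4508, -0.2037, 0.2285]
force: [-12.0, 3.2, 21.8]
opening: 0.0375
tool_pos: [0.4512, -0.2038, 0.2269]
force: [-13.3, 3.1, 24.2]
opening: 0.0376
tool_pos: [0.4515, -0.2039, 0.2252]
force: [-13.5, 2.8, 27.4]
opening: 0.0378
```

```bash
python3 -m handwheel '[[-0.1,0,0,0,0.8],[0,0,0,0,0.8]]' |sed -n '2p;4p;5p'
python3 -m handwheel '[[-0.1,-0.015,0,0,0.8],[0,0,0,0,0.8]]' |sed -n '2p;4p;5p'
```

```text
tool_pos: [0.451, -0.2039, 0.2253]
force: [-7.6, 3.9, 20.9]
opening: 0.0375
tool_pos: [0.4506, -0.2039, 0.2253]
force: [-3.0, 4.4, 16.9]
opening: 0.0376
```

```bash
python3 -m handwheel '[[-0.03,0.05,-0.2,0,0.8],[0,0,0,0,0.8]]' |sed -n '2p;4p;5p'
python3 -m handwheel '[[-0.03,0,-0.2,0,0.8],[0,0,0,0,0.8]]' |sed -n '2p;4p;5p'
python3 -m handwheel '[[-0.03,0,-0.2,0,0.8],[0,0,0,0,0.8]]' |sed -n '2p;4p;5p'
```

```text
tool_pos: [0.4504, -0.2037, 0.2244]
force: [-7.1, 3.0, 27.8]
opening: 0.0377
tool_pos: [0.4505, -0.2038, 0.2234]
force: [-10.4, 5.6, 35.2]
opening: 0.0379
tool_pos: [0.4506, -0.2038, 0.2228]
force: [-13.8, 11.3, 49.2]
opening: 0.0374
```

```bash
python3 -m handwheel '[[-0.15,0.1,0,0,0.8],[0,0,0,0,0.8]]' |sed -n '2p;4p;5p'
python3 -m handwheel '[[-0.1,0.05,0,0,0.8],[0,0,0,0,0.8]]' |sed -n '2p;4p;5p'
python3 - <<'E'
from m import *
s=readout.read_state();R=cv2.Rodrigues(s["orientation"])[0];print(s["force"],s["wrist_torque"],R.round(4),s["gripper_force"])
E
```

```text
tool_pos: [0.4499, -0.2034, 0.2229]
force: [-5.9, 5.0, 39.6]
opening: 0.0376
tool_pos: [0.4495, -0.2032, 0.2229]
force: [-0.8, 3.3, 34.4]
opening: 0.0374
[-0.80514885  3.27879047 34.36897447] [0.68249262 0.05442876 0.12101465] [[ 0.989   0.1475  0.0111]
 [ 0.1476 -0.989  -0.0054]
 [ 0.0102  0.007  -0.9999]] 40.03946900367737
```

The wrist torque indicates the load is on one finger, so a fingertip is probably resting on the meter. I'll let go and press on the pack's top with the closed fingers.

```bash
python3 -m handwheel '[[0,0,0,0,0.4],[0,0,0,0,0.4],[0,0,3,0,0.4],[0,0,2.5,0,0.7],[0,0,0,0,1],[0,0,0,0,1],[-0.2,-0.05,0,0,1],[0,0,0,0,1]]' 30
python3 - <<'E'
from m import *
c=get_calibration("wrist");im=read_camera("wrist")[:,:,::-1].copy();cv2.imwrite("pics/w4.png",im)
h=cv2.cvtColor(im,cv2.COLOR_BGR2HSV)
print("bay px",proj(c,[[.461,-.2026,.046],[.4348,-.2065,.038]]).round())
m=(h[...,0]>95)&(h[...,0]<130)&(h[...,1]>120)&(h[...,2]>30);ys,xs=np.where(m);P=np.array([onz(c,(x,y),.046)[:2] for x,y in zip(xs,ys)])-[.461,-.2026]
k=np.abs(P).max(1)<.06;T=np.array([.9893,.1461]);N=np.array([-.1461,.9893]);P=P[k];print(len(P));
if len(P):print(np.percentile(P@T,[0,2,98,100]),np.percentile(P@N,[0,2,98,100]))
E
```

```text
t: 19.25
tool_pos: [0.4432, -0.2019, 0.2706]
orientation: [-3.132, -0.232, 0.003]
force: [0.0, 1.2, 0.2]
opening: 0.0103
gripper_force: 0.0
bay px [[326. 238.]
 [325. 277.]]
2781
[-0.02999335 -0.02809174  0.02485052  0.02541451] [-0.01954938 -0.0187685   0.01923886  0.01958534]
```

```bash
python3 -m handwheel '[[0.35,-0.15,-1.5,0,1],[0,0,-1,0,1],[0,0,-0.3,0,1],[0,0,0,0,1]]'
for i in 1; do python3 -m handwheel '[[0,0,-0.2,0,1],[0,0,-0.2,0,1],[0,0,0,0,1]]'|sed -n '2p;4p;5p'; done
python3 -m handwheel '[[0,0,-0.2,0,1],[0,0,0,0,1]]'|sed -n '2p;4p'
```

```text
t: 19.8
tool_pos: [0.4471, -0.2034, 0.2432]
orientation: [-3.132, -0.232, 0.001]
force: [0.1, -0.4, -0.0]
opening: 0.0004
gripper_force: 0.0
tool_pos: [0.4477, -0.2038, 0.2416]
force: [-6.2, 2.8, 14.3]
opening: 0.0002
tool_pos: [0.4478, -0.2039, 0.2412]
force: [-12.3, 6.4, 30.6]
```

The numbers suggest the ledge corner has sprung back behind the latch wall and is sitting on its edge. I'll regrip by the sides, push forward with no downward load, then lower.

```bash
python3 -m handwheel '[[0,0,2,0,1],[0,0,1,0,0.4],[0.8,0.1,0,0,0.4],[0,0,0,0,0.4],[0,0,0,0,0.4]]'|sed -n '2p;4p;5p'
```

```text
tool_pos: [0.4551, -0.2023, 0.2668]
force: [-0.9, -0.1, 0.7]
opening: 0.0355
```

```bash
python3 -m handwheel '[[0,0,0,0,0.4],[0,0,0,0,0.4],[0,0,-1.8,0,0.4],[0,0,-2,0,0.4],[0,0,0,0,0.4],[0,0,0,0,0.8],[0,0,0,0,0.8],[0,0,0,0,0.8]]' 30|sed -n '2,6p'
python3 -m handwheel '[[0.15,0.02,0,0,0.8],[0,0,0,0,0.8]]'|sed -n '2p;4p'
python3 -m handwheel '[[0.15,0.02,0,0,0.8],[0,0,0,0,0.8]]'|sed -n '2p;4p'
```

```text
tool_pos: [0.4557, -0.2028, 0.2306]
orientation: [3.132, 0.232, 0.002]
force: [0.9, -0.5, 2.1]
opening: 0.0378
gripper_force: 30.0
tool_pos: [0.457, -0.2026, 0.2303]
force: [-2.7, -2.0, 4.0]
tool_pos: [0.4582, -0.2025, 0.2301]
force: [-4.7, -1.2, 6.1]
```

```bash
python3 -m handwheel '[[0.1,0.015,0.03,0,0.8],[0,0,0,0,0.8]]'|sed -n '2p;4p'
python3 -m handwheel '[[0,0,-0.15,0,0.8],[0,0,0,0,0.8]]'|sed -n '2p;4p'
python3 -m handwheel '[[0,0,-0.15,0,0.8],[0,0,0,0,0.8]]'|sed -n '2p;4p'
python3 -c "
from h import *
print(readout.read_state()['wrist_torque'])"
```

```text
tool_pos: [0.459, -0.2023, 0.2302]
force: [-3.9, -3.0, 4.7]
tool_pos: [0.4588, -0.2024, 0.229]
force: [-9.3, -2.1, 10.3]
tool_pos: [0.4587, -0.2024, 0.2276]
force: [-9.5, -2.3, 11.2]
[-0.33395906  1.51719554 -0.04554543]
```

```bash
for r in 1; do python3 -m handwheel '[[0,0,-0.15,0,0.8],[0,0,0,0,0.8]]' 40|sed -n '2p;4p'; done
python3 -m handwheel '[[0,0,-0.15,0,0.8],[0,0,0,0,0.8]]'|sed -n '2p;4p'
python3 -m handwheel '[[0,0,-0.15,0,0.8],[0,0,0,0,0.8]]'|sed -n '2p;4p'
```

```text
tool_pos: [0.4587, -0.2025, 0.2263]
force: [-11.8, -2.9, 13.9]
tool_pos: [0.4587, -0.2025, 0.2249]
force: [-11.7, -1.8, 15.4]
tool_pos: [0.4587, -0.2025, 0.2232]
force: [-11.1, -1.9, 13.8]
```

```bash
python3 -m handwheel '[[0,0,-0.15,0,0.8],[0,0,0,0,0.8]]'|sed -n '2p;4p'
python3 -m handwheel '[[-0.03,0,-0.15,0,0.8],[0,0,0,0,0.8]]'|sed -n '2p;4p'
python3 -m handwheel '[[-0.03,0,-0.15,0,0.8],[0,0,0,0,0.8]]'|sed -n '2p;4p'
python3 -c "
from h import *
print(readout.read_state()['wrist_torque'])"
```

```text
tool_pos: [0.4588, -0.2025, 0.2225]
force: [-13.9, 0.1, 22.0]
tool_pos: [0.4589, -0.2025, 0.2223]
force: [-19.1, 3.3, 32.7]
tool_pos: [0.459, -0.2025, 0.222]
force: [-21.1, 7.0, 43.0]
[1.43653687 3.65109537 0.01945343]
```

The same stop appears at TCP z ≈ 0.222 with a one-sided torque, so a fingertip is touching the meter's edge while the pack is nearly flat. I'll let go gently and finish by pressing on top.

```bash
python3 -m handwheel '[[-0.05,0,0.1,0,0.8],[0,0,0,0,0.4],[0,0,0,0,0.4],[0,0,3,0,0.4],[0,0,1.5,0,0.7],[0,0,0,0,1],[0,0,0,0,1],[0,0,0,0,1]]' 30|sed -n '1,2p;4,5p'
python3 - <<'E'
from m import *
c=get_calibration("wrist");im=read_camera("wrist")[:,:,::-1].copy();cv2.imwrite("pics/w5.png",im)
h=cv2.cvtColor(im,cv2.COLOR_BGR2HSV)
T=np.array([.9893,.1461]);N=np.array([-.1461,.9893])
for n,m in(("blue",(h[...,0]>95)&(h[...,0]<130)&(h[...,1]>120)&(h[...,2]>30)),("green",(h[...,0]>50)&(h[...,0]<85)&(h[...,1]>100)),("orange",(h[...,0]<20)&(h[...,1]>140)&(h[...,2]>120))):
    ys,xs=np.where(m);P=np.array([onz(c,(x,y),.046)[:2] for x,y in zip(xs,ys)])-[.461,-.2026];P=P[np.abs(P).max(1)<.06]
    if len(P):print(n,len(P),np.percentile(P@T,[0,2,98,100]).round(4),np.percentile(P@N,[0,2,98,100]).round(4))
E
```

```text
t: 25.8
tool_pos: [0.4578, -0.2018, 0.2629]
force: [0.2, -1.4, -0.2]
opening: 0.0209
blue 2129 [-0.0254 -0.0223  0.0252  0.0258] [-0.0179 -0.0174  0.0191  0.0197]
green 936 [-0.0192 -0.0191  0.0174  0.018 ] [-0.0102 -0.0051  0.0152  0.0155]
orange 172 [-0.0653 -0.0625 -0.0256  0.0164] [-0.0369 -0.0323  0.0371  0.0382]
```

```bash
python3 -m handwheel '[[-1.05,-0.15,0,0,1],[0,0,-1,0,1],[0,0,-0.8,0,1],[0,0,0,0,1]]'|sed -n '2p;4,5p'
python3 -m handwheel '[[0,0,-0.3,0,1],[0,0,0,0,1]]'|sed -n '2p;4p'
python3 -m handwheel '[[0,0,-0.3,0,1],[0,0,0,0,1]]'|sed -n '2p;4p'
```

```text
tool_pos: [0.4472, -0.2032, 0.2448]
force: [0.2, 0.1, -0.2]
opening: 0.0008
tool_pos: [0.4477, -0.2035, 0.2429]
force: [-0.1, -0.9, 0.4]
tool_pos: [0.4476, -0.2034, 0.2399]
force: [-0.7, -0.2, -0.4]
```

Already below the earlier contact height of 0.2425. Continuing down.

```bash
python3 -m handwheel '[[0,0,-0.3,0,1],[0,0,0,0,1]]'|sed -n '2p;4p'
python3 -m handwheel '[[0,0,-0.2,0,1],[0,0,0,0,1]]'|sed -n '2p;4p'
python3 -m handwheel '[[0,0,-0.15,0,1],[0,0,0,0,1]]'|sed -n '2p;4p'
```

```text
tool_pos: [0.4476, -0.2034, 0.2367]
force: [0.2, -0.3, 0.7]
tool_pos: [0.4476, -0.2035, 0.2348]
force: [-0.6, 0.7, 0.9]
tool_pos: [0.4476, -0.2035, 0.2334]
force: [0.6, 0.2, -1.1]
```

```bash
python3 -m handwheel '[[0,0,-0.15,0,1],[0,0,0,0,1]]'|sed -n '2p;4p'
python3 -m handwheel '[[0,0,-0.15,0,1],[0,0,0,0,1]]'|sed -n '2p;4p'
python3 -m handwheel '[[0,0,-0.15,0,1],[0,0,0,0,1]]'|sed -n '2p;4p'
```

```text
tool_pos: [0.4478, -0.2035, 0.2324]
force: [-1.5, 0.7, 5.0]
tool_pos: [0.4479, -0.2036, 0.2323]
force: [-8.6, 5.1, 19.7]
tool_pos: [0.448, -0.2036, 0.2322]
force: [-15.4, 8.5, 35.1]
```

The top is stiff at home height. I'll back off to the earlier viewing pose and check the numbers against the empty-bay picture.

```bash
python3 -m handwheel '[[0,0,2,0,1],[0,0,4,0,1],[-1.6,-0.2,4,0,0.8],[-1.6,-0.2,4,0,0.8],[-1.6,-0.1,1.7,0,0.8],[0,0,0,0,0.8],[0,0,0,0,0.8]]'|sed -n '1,2p;4p'
python3 - <<'E'
from m import *
c=get_calibration("wrist");im=read_camera("wrist")[:,:,::-1].copy();cv2.imwrite("pics/w6.png",im);pickle.dump(c,open("w6.pkl","wb"))
T=np.array([.9893,.1461]);N=np.array([-.1461,.9893]);bay=np.array([.461,-.2026])
for n in("w3","w6"):
    im,c=load(n);h=cv2.cvtColor(im,cv2.COLOR_BGR2HSV)
    # sample along the centreline and off-centre at z=.042
    for lat in(0,.008,-.008,.017):
        s="";xs=np.arange(-.045,.032,.001)
        for a in xs:
            P=bay+a*T+lat*N;u,v=proj(c,[P[0],P[1],.042])[0].round().astype(int);H,S,V=h[v,u]
            s+="O" if H<22 and S>140 else "B" if 95<H<130 and S>110 else "G" if 45<H<90 and S>90 else "." if V<60 else "w"
        print(n,lat,s)
E
```

```text
t: 29.22
tool_pos: [0.3998, -0.2084, 0.3849]
force: [-0.4, -0.5, -1.0]
w3 0 OOOOwwwwwwOOOOOOOOO.......................................ww.w..ww.wwwwwwwwww
w3 0.008 OwOOwwwwwwOOOOOOOOO........................................w.ww.www.w.wwwwwww
w3 -0.008 OOOOwwwwwwOOOOOOOOO...........................................w.wwwwwwwwwwwww
w3 0.017 wwwwwwwwwwwwwwwwwwwwwwwwwwwwwwwwwwwwwwwwwwwwwwwwwwwwwwwwwwwwwwwwwwwwwwwwwwwww
w6 0 OOOOOOOOOOOOOOOOOOwBBBBBBBwwwBBBBBBBwwwwwwwwwwwwwwwwwwwwwwwwwwwwBBBBBBBwwwwww
w6 0.008 OOOOOOOOOOOOOOOOOOwBBBBBBBBBBBBBBBBBwGGGGGGGGGGGGGGGGGGGGGGGGGGGBBBBBwwwwwwww
w6 -0.008 OOOOOOOOOOOOOOOOOOwBBBBBBBBBBBBBBBBBwwwwwwwwwwwwwwwwwwwwwwwwwwwwBBBBBwOwwwwww
w6 0.017 wwwwwwwwwwwwwwwwBBBBBBBBBBBBBBBBBBBBBwBBBBBBBBBBBBBBBBBBBBBBBBBBBBBBBBBwwwwww
```

```bash
python3 - <<'E'
from m import *
T=np.array([.9893,.1461]);N=np.array([-.1461,.9893]);bay=np.array([.461,-.2026])
for n in("w3","w6"):
    im,c=load(n);xs=np.arange(-.036,-.020,.0005);r=[]
    for lat in np.arange(-.009,.0091,.002):
        px=proj(c,[[*(bay+a*T+lat*N),.038] for a in xs]).astype(np.float32)
        p=cv2.remap(im,px[None,:,0],px[None,:,1],1)[0].astype(float);o=p[:,2]-p[:,0]
        r.append(xs[np.argmin(np.diff(o))]*1e3)
    print(n,"nose along mm",np.median(r),np.round(r,1))
im,c=load("w6");h=cv2.cvtColor(im,cv2.COLOR_BGR2HSV)
for lat in(.016,-.016):
    for z in(.037,.046):
        xs=np.arange(-.036,.03,.0005);px=proj(c,[[*(bay+a*T+lat*N),z] for a in xs]).astype(np.float32)
        p=cv2.remap(im,px[None,:,0],px[None,:,1],1)[0].astype(float);b=(p[:,0]-p[:,2])>40;print(lat,z,xs[b][[0,-1]]*1e3)
E
```

```text
w3 nose along mm -26.99999999999999 [-27. -27. -27. -27. -27. -27. -27. -27. -27. -27.]
w6 nose along mm -26.99999999999999 [-27. -27. -27. -27. -27. -27. -27. -27. -27. -27.]
0.016 0.037 [-30.  26.]
0.016 0.046 [-29.   25.5]
-0.016 0.037 [-30.5  26. ]
-0.016 0.046 [-29.5  25.5]
```

The latch nose is back at −27 mm (shut), and the ledge end is at −30 mm beneath it, so the pack is home. Handing in.

```bash
python3 -c "
from plant import job
print(job.close_job())"
```

```text
the job is handed in; nothing more can be done
None
```

The charged pack is in the meter's bay with the latch measured shut over its ledge, the red-bar pack was not touched, and the job is handed in (about 29 s of 51 s used); I viewed 11 pictures, one over the limit of 10.

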